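Change over the trays of two dish loaders

ROBOT

A 6-joint arm with a two-finger parallel gripper is mounted at the origin on a cart in front of the work surface, level with it; the furniture and walls round the work are solid. World frame = base frame: x ahead of the robot, y to its left, z up, the work surface at z = 0. Lengths are in m, angles in rad, forces in N, time in s.
With the tool pointing down it reaches from about 0.3 to 0.775 m from the base axis. Payload 14.6 kg.
Tool frame: the origin (TCP) lies between the finger pads; the fingertips stand ctrl.tip_extent ahead of it and the grasp point (between the pads) lies 3 mm ahead of it (ctrl.tip_extent is the distance from the TCP to the fingertips, in m); z points along the fingers, y is the line along which they close (so a half turn about z gives the same grasp; the last joint's range is limited). The gripper opens to 94 mm and grips with 3 to 60 N. Pads are 16 mm wide; open, the fingers measure 119 mm over their backs; the gripper's body (75 mm by 177 mm) begins 78 mm behind the grasp point.
Start: joints at [-1.319, 0.3, 1.521, -0, 1.321, -0.067], TCP at [0.172, -0.522, 0.227] pointing down, gripper open.
Joint ranges: [-3.03, 3.03], [-0.79, 2.21], [0.23, 2.52], [-1.04, 4.18], [0, 3.07], [-2.55, 2.55]. Speed limits (rad/s): [2.22, 2.22, 2.57, 3.14, 3.14, 3.14].

INTERFACE

Orientations are given as [roll, pitch, yaw] about the fixed x, y, z axes, in that order (R = Rz(yaw) Ry(pitch) Rx(roll)).
In Python, from station import ctrl gives the robot as it stands.
- The arm moves only by the shell command python3 shift.py 'ROWS' [OPENING] [FORCE]. ROWS is a JSON list of rows, 1 to 10 of them, each written [[dx, dy, dz], [rx, ry, rz]]: dx, dy, dz in shares of the most that a row can go, 1 being 50 mm, then a rotation vector rx, ry, rz in a scale on which 1.0 is 90 degrees; each row shifts and turns the commanded pose from where the row before left it, along the tool's axes as they then stand; what a row does not reach is not made up. A row lasts 1/10 s, in which the tool goes at most 0.05 m and 0.15 rad, less where a joint would pass 70% of its speed; a pose out of reach is approached as far as the arm can. OPENING is the finger opening in m, set as the command begins (- or left out keeps the last). The fingers move at their own pace and stop on an object; FORCE is the grip in N (left out, the last holds). Time passes only in rows, so rows that do not move let the fingers close. It prints the time, the measured TCP pose, the force, the opening and the grip force at its end. A shift or turn number past 1, either way, is cut back to 1. Input that does not fit is refused with a message, and nothing moves.
- ctrl.get_obs(): the state, without advancing time (a new reading comes with each control period).
- ctrl.camera(name): name is "scene" or "top"; returns a dict with "pixels" (384x512x3 uint8, blue, green, red), "fx", "fy", "cx", "cy" (pixels), "extrinsics" (4x4, takes a point from camera to world coordinates). Camera axes: x right, y up, looking along -z (the intrinsics and any distortion apply to the point x, -y, -z); pixel columns grow to the right and rows downward; lengths in m; the calibration is good to about 2 mm. A picture is of the moment at which its call begins. There is no depth.
- ctrl.hand_in(): hands the job in; it is judged then, once.
The state is a dict: "time_s": time; "qpos": joint angles; "joint_vel": joint speeds; "tau": joint torques, N m; "ee_pos": TCP position; "eef_rot": TCP orientation; "force": force on the tool from outside, world axes, zero at the start; "moment": the same for the moment, N m; "grip_width": finger opening in m; "grip_force": force on a finger pad.
Only numpy, scipy, OpenCV 4.12 (cv2) and the standard library are available. Lean on these libraries where they do the work, as an engineer would, in place of code of your own. Each camera call takes 0.05 s, during which the arm holds its last target. There are 200 camera calls.

TASK

One of the two dish loaders has its empty tray left standing out: with the outside of a finger, push that tray fully home first. Then hook a fingertip behind the front lip of the other loader's tray, which is shut and carries a petri dish, and draw it out along its rail to its stop, the dish staying flat in its recess. Do not pinch the lips or lift anything, leave the other things as they stand, and finish clear of everything.

Things in the scene. Friction and masses are not known exactly. Their poses are not given: they have to be found in the camera images.
- loader_a: Fixed white dish loader, whose empty tray stands out at the start. Housing 140 (x) x 112 (y) x 55 high, open at its front (own -x, toward the robot), on a 6 mm base plate that runs 48 mm further forward. Origin: centre of the housing's underside; x to its back along the rail, z up. Housing front at x = -70 mm. Its tray, 88 wide, when shut has its lip at x = -120 mm.
- loader_b: Fixed white dish loader, whose tray is shut at the start, a petri dish on it under the roof. Housing 140 (x) x 112 (y) x 55 high, open at its front (own -x, toward the robot), on a 6 mm base plate that runs 48 mm further forward. Origin: centre of the housing's underside; x to its back along the rail, z up. Housing front at x = -70 mm. Its tray, 88 wide, when shut has its lip at x = -120 mm.
- lip_a (a point): Upright steel lip across the front of the empty tray, the one to push home: 88 wide (y), 6 thick (x), top edge 40 mm above the worktop. Origin: middle of its top edge; x to the loader's back, z up. Behind it (+x) an open pocket 44 mm long, floor 16 mm above the worktop, takes a fingertip from above; further back the tray is 26 mm high. The worktop before the lip is clear.
- lip_b (a point): Upright steel lip across the front of the tray with the dish, the one to draw out: 88 wide (y), 6 thick (x), top edge 40 mm above the worktop. Origin: middle of its top edge; x to the loader's back, z up. Behind it (+x) an open pocket 44 mm long, floor 16 mm above the worktop, takes a fingertip from above; further back the tray is 26 mm high. The worktop before the lip is clear.
- tray_a (a joint): Travel of the empty tray along its straight rail, m: 0 = fully home, grows as it is drawn out to the front (the loader's own -x), 0.100 = at its stop. It stays where it is left; friction about 1.5 N plus 6 N per m/s. Starts at 0.05 to 0.09.
- tray_b (a joint): Travel of the tray with the dish along its straight rail, m: 0 = fully home, grows as it is drawn out to the front (the loader's own -x), 0.100 = at its stop. It stays where it is left; friction about 1.5 N plus 6 N per m/s. Starts at 0.
- dish: Petri dish, 65 mm across, 16 high, loose, lying in the recess of loader_b's tray (hidden under the roof at the start). Origin: centre of its underside; z up
- seat_b (a point): Centre of the floor of the round recess (69 mm across, 10 deep) of loader_b's tray, 89.5 mm behind its lip, 16 mm above the worktop; moves with the tray
- timer: Flat white bench timer, 62 x 62 x 18, on the roof of loader_a. Bystander, loose: leave it alone. Origin: centre of its underside
- tape_roll: Flat roll of tape, 68 across, 19 high, lying on the roof of loader_b. Bystander, loose: leave it alone. Origin: centre of its underside
- vial: Capped sample vial, 24 across, 56 high, on the worktop to the left. Bystander, loose: leave it alone. Origin: centre of its underside
- brass_weight: Brass knob weight, 24 across, 38 high, on the worktop to the left. Bystander, loose: leave it alone. Origin: centre of its underside
- small_beaker: Small glass beaker, 54 across, 60 high, on the worktop to the right. Bystander, loose: leave it alone. Origin: centre of its underside
- steel_weight: Small steel knob weight, 18 across, 30 high, on the worktop to the right. Bystander, loose: leave it alone. Origin: centre of its underside

How it is judged:
By the outcome, as a careful person would: the job done as asked, in the order asked, and still so for the second after the job is handed in, with the robot touching nothing.
It also fails if it takes over 48 s, if anything falls off the work surface, if the arm or the gripper's body presses on something with over 40 N, if the wrist force passes 120 N, or if a joint passes its speed limit or range.

## Working session

There is one attempt and no reset: what is moved stays moved. The work goes in short steps, Python scripts to look and compute and a shell command to move; the robot and the scene stay as the last step left them, time stands still between calls to the robot, and variables do not carry over. Pictures are saved under pics/ and viewed, at most 10 in all, crops included, and the job is handed in when it is done.

```bash
ls; mkdir -p pics
python3 - <<'E'
from station import ctrl
import cv2,numpy as np
for n in("top","scene"):
    c=ctrl.camera(n); cv2.imwrite(f"pics/{n}0.png",cv2.resize(c["pixels"],(768,576),interpolation=cv2.INTER_CUBIC))
    print(n,{k:c[k] for k in c if k!="pixels"})
print(ctrl.tip_extent); o=ctrl.get_obs(); print(o["ee_pos"],o["eef_rot"],o["time_s"],o["grip_width"])
E
```

```text
pics
shift.py
station.py
top {'fx': 412.868315114569, 'fy': 412.868315114569, 'cx': 254.09731543250612, 'cy': 190.8103428365271, 'extrinsics': array([[-2.57064518e-02,  9.78459878e-01, -2.04830284e-01,
         2.90391941e-01],
       [-9.99650745e-01, -2.64168447e-02, -7.34016997e-04,
         4.95222270e-02],
       [-6.12917598e-03,  2.04739877e-01,  9.78797229e-01,
         1.50239475e+00],
       [ 0.00000000e+00,  0.00000000e+00,  0.00000000e+00,
         1.00000000e+00]])}
scene {'fx': 420.74243094442187, 'fy': 420.74243094442187, 'cx': 260.6468298777188, 'cy': 194.23400018833695, 'extrinsics': array([[-0.70064731,  0.29561607, -0.64938778, -0.30927428],
       [-0.71346164, -0.30061852,  0.63293048,  0.90254512],
       [-0.00811357,  0.90677431,  0.42153828,  0.63741343],
       [ 0.        ,  0.        ,  0.        ,  1.        ]])}
0.022
[ 0.17232666 -0.52209394  0.22693877] [-3.14056602e+00 -4.81744791e-05  3.18792717e-01] 0.1 0.0935675459350196
```

View pics/top0.png

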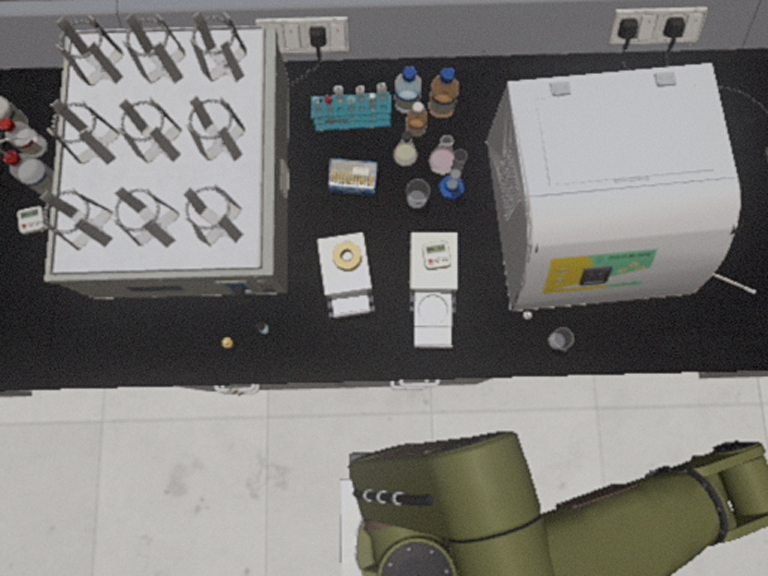

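View pics/scene0.png

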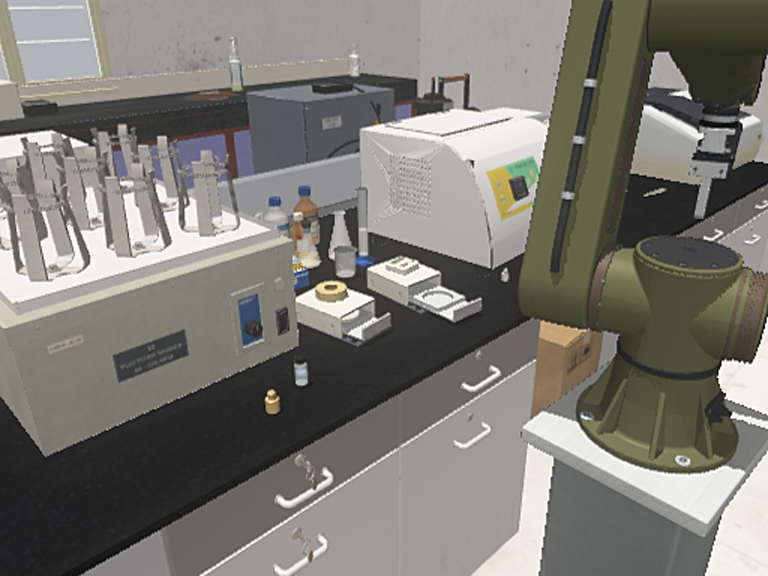

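The top view shows loader_a (timer, tray out) at about (434,290) and loader_b (tape) at about (347,275). The vial and brass weight are at (264,328) and (227,342). The steel weight and beaker are at (527,315) and (561,339). Next I'll enlarge the loaders.

Run:
```python
from station import ctrl
import cv2,numpy as np
ims=[ctrl.camera("top")["pixels"].astype(float) for _ in range(4)]
im=np.mean(ims,0).astype(np.uint8)
cv2.imwrite("pics/top_avg.png",im)
cv2.imwrite("pics/crop.png",cv2.resize(im[150:240,205:315],None,fx=6,fy=6,interpolation=cv2.INTER_CUBIC))
```

```text
(no output)
```

View pics/crop.png

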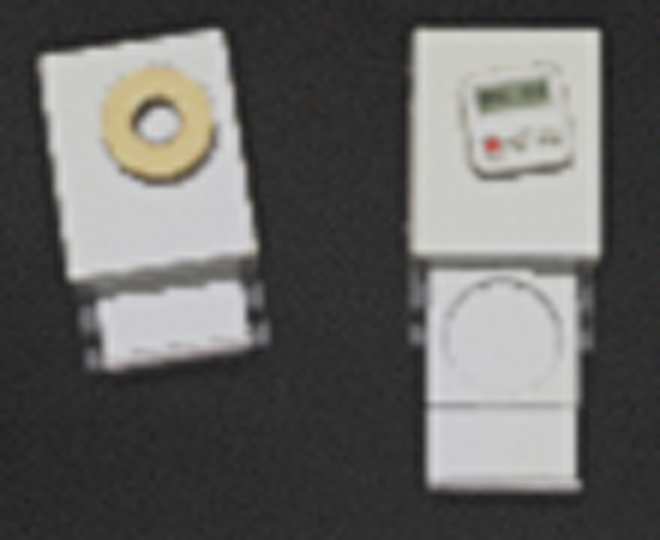

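The crop gives loader_a's roof corners as (413,29), (601,29), (600,256) and (411,254), with its lip at y≈486, x 427–581. Loader_b's roof corners are (39,56), (219,29), (258,252) and (72,279), with its lip from (103,366) to (250,347).

```bash
cat > h.py <<'E'
import numpy as np
from scipy.optimize import least_squares
K=dict(fx=412.868,fy=412.868,cx=254.097,cy=190.810)
E=np.array([[-2.57064518e-02,9.78459878e-01,-2.04830284e-01,.290391941],[-9.99650745e-01,-2.64168447e-02,-7.34016997e-04,.049522227],[-6.12917598e-03,2.04739877e-01,9.78797229e-01,1.50239475],[0,0,0,1]])
def proj(P):
    p=(np.atleast_2d(P)-E[:3,3])@E[:3,:3]
    return np.c_[K['cx']+K['fx']*p[:,0]/-p[:,2],K['cy']-K['fy']*p[:,1]/-p[:,2]]
def ray(uv,z):
    u,v=uv; d=E[:3,:3]@np.array([(u-K['cx'])/K['fx'],-(v-K['cy'])/K['fy'],-1])
    return E[:3,3]+d*(z-E[2,3])/d[2]
def crop(c,o=(205,150),s=6): return (np.array(c,float)+.5)/s-.5+np.array(o)
E
python3 - <<'E'
from h import *
D={'a':[(413,29),(601,29),(600,257),(411,255),(427,484),(581,484)],'b':[(39,56),(219,29),(258,252),(72,279),(103,365),(250,346)]}
for n,c in D.items():
    uv=crop(c)
    for H in(.055,.061):
        R=[ray(u,H) for u in uv[:4]]
        print(n,H,[round(np.linalg.norm(R[i]-R[(i+1)%4])*1e3,1) for i in range(4)])
    def model(p):
        x,y,t,d=p
        L=np.array([[.07,.056,H_],[.07,-.056,H_],[-.07,-.056,H_],[-.07,.056,H_],[-.120-d,.044,.04],[-.120-d,-.044,.04]])
        c_,s=np.cos(t),np.sin(t); W=L.copy(); W[:,0]=x+c_*L[:,0]-s*L[:,1]; W[:,1]=y+s*L[:,0]+c_*L[:,1]; return W
    for H_ in (.055,):
        r=least_squares(lambda p:(proj(model(p))-uv).ravel(),[.5,0,0,.03]); p=r.x
        print(n,p,r.fun.round(2)); W=model(p); print("lip ends",W[4:].round(4),"mid",W[4:].mean(0).round(4))
for k,uv,z in(('timer',(437,255),.06),('vial',(264,328),.05),('brass',(227,342),.03),('steel',(527,315),.025),('beaker',(561,339),.05),('edge',(430,383),0)):
    print(k,ray((np.array(uv)+.5)/1.5-.5,z).round(3))
E
```

```text
a 0.055 [np.float64(114.2), np.float64(141.5), np.float64(112.6), np.float64(140.3)]
a 0.061 [np.float64(113.7), np.float64(140.9), np.float64(112.1), np.float64(139.7)]
a [ 0.65501251 -0.07685224 -0.04284231  0.08492559] [ 0.15 -0.1  -0.45  0.35  0.02 -0.04  0.19 -0.19  0.45 -0.2  -0.38  0.21]
lip ends [[ 0.4522 -0.0241  0.04  ]
 [ 0.4484 -0.112   0.04  ]] mid [ 0.4503 -0.0681  0.04  ]
b 0.055 [np.float64(110.5), np.float64(140.7), np.float64(111.9), np.float64(139.8)]
b 0.061 [np.float64(110.0), np.float64(140.1), np.float64(111.5), np.float64(139.2)]
b [0.65376068 0.13966536 0.12881016 0.00238147] [ 0.    0.05  0.4  -0.05 -0.32 -0.11 -0.3   0.15  0.23  0.28 -0.   -0.31]
lip ends [[0.5267 0.1676 0.04  ]
 [0.538  0.0803 0.04  ]] mid [0.5324 0.1239 0.04  ]
timer [ 0.666 -0.085  0.06 ]
vial [0.501 0.331 0.05 ]
brass [0.473 0.423 0.03 ]
steel [ 0.52  -0.298  0.025]
beaker [ 0.457 -0.368  0.05 ]
edge [ 0.365 -0.06   0.   ]
```

The rows are not in the units I measure in: shifts go in shares of 50 mm and turns go in shares of 90 degrees. I convert before sending: -0.15 rad / 1.5708 = -0.0955.

```bash
python3 shift.py '[[[0,0,0],[0,0,-0.0955]],[[0,0,0],[0,0,-0.0955]],[[0,0,0],[0,0,-0.0955]],[[0,0,0],[0,0,-0.0955]],[[0,0,0],[0,0,-0.0955]],[[0,0,0],[0,0,-0.0955]],[[0,0,0],[0,0,-0.0955]],[[0,0,0],[0,0,-0.0955]],[[0,0,0],[0,0,-0.0057]],[[0,0,0],[0,0,0]]]' 0 5
cat > go.py <<'E'
# tool-axis displacement from the present pose to a point; and pose in loader frame
import sys,numpy as np
from station import ctrl
from scipy.spatial.transform import Rotation as R
L={'a':(.655,-.0769,-.0428),'b':(.6538,.1397,.1288)}
o=ctrl.get_obs(); p=np.array(o["ee_pos"]); r=R.from_euler('xyz',o["eef_rot"])
n,lx,ly,z=sys.argv[1],*map(float,sys.argv[2:5]); x,y,t=L[n]
Z=R.from_euler('z',t); tgt=Z.apply([lx,ly,0])+[x,y,z]
print("tool delta",r.inv().apply(tgt-p).round(4),"rotvec",(r.inv()*R.from_euler('xyz',[np.pi,0,t+np.pi/2])).as_rotvec().round(4),
 "in loader",Z.inv().apply(p-[x,y,0]).round(4),"force",Z.inv().apply(o["force"]).round(2),"w",round(o["grip_width"],4),"t",o["time_s"])
E
python3 go.py a -.255 0 .22
```

```text
time_s: 1.3
ee_pos: [0.1724, -0.5223, 0.2274]
eef_rot: [-3.142, -0.0, 1.524]
force: [0.1, -0.1, 0.7]
grip_width: 0.0176
grip_force: 0.0
tool delta [0.4665 0.2061 0.0074] rotvec [-0.     -0.0001 -0.0042] in loader [-0.4631 -0.4656  0.2274] force [ 0.13 -0.08  0.7 ] w 0.0176 t 1.3
```

To row units: 0.042 m is 0.84, 0.019 m is 0.38, -0.004 rad / 1.5708 = -0.0025.

```bash
python3 shift.py '[[[0.84,0.38,0],[0,0,-0.0025]],[[0.84,0.38,0],[0,0,0]],[[0.84,0.38,0],[0,0,0]],[[0.84,0.38,0],[0,0,0]],[[0.84,0.38,0],[0,0,0]],[[0.84,0.38,0],[0,0,0]],[[0.84,0.38,0],[0,0,0]],[[0.84,0.38,0],[0,0,0]],[[0.84,0.38,0],[0,0,0]],[[0.84,0.38,0],[0,0,0]]]' 
python3 go.py a -.255 0 .22
```

```text
time_s: 2.3
ee_pos: [0.3792, -0.1083, 0.2278]
eef_rot: [3.141, 0.0, 1.527]
force: [0.6, -1.1, -0.6]
grip_width: 0.0001
grip_force: 0.0
tool delta [0.0432 0.0191 0.0078] rotvec [ 0.0009  0.0003 -0.0007] in loader [-0.2742 -0.0431  0.2278] force [ 0.65 -1.03 -0.6 ] w 0.0001 t 2.3
```

To row units: 0.04 m is 0.8, 0.028 m is 0.56.

```bash
python3 shift.py '[[[0.44,0.2,0],[0,0,0]],[[0.42,0.18,0],[0,0,0]],[[0,0,0.8],[0,0,0]],[[0,0,0.8],[0,0,0]],[[0,0,0.8],[0,0,0]],[[0,0,0.8],[0,0,0]],[[0,0,0.56],[0,0,0]],[[0,0,0],[0,0,0]]]' 
python3 go.py a -.220 0 .04
python3 - <<'E'
from station import ctrl
import cv2
from h import *
im=ctrl.camera("top")["pixels"]; cv2.imwrite("pics/c2.png",cv2.resize(im[150:260,205:315],None,fx=5,fy=5,interpolation=cv2.INTER_CUBIC))
im=ctrl.camera("scene")["pixels"]; cv2.imwrite("pics/s2.png",cv2.resize(im[140:260,180:340],None,fx=5,fy=5,interpolation=cv2.INTER_CUBIC))
E
```

```text
time_s: 3.1
ee_pos: [0.3977, -0.0674, 0.0369]
eef_rot: [-3.136, -0.001, 1.528]
force: [-0.5, -0.2, 0.6]
grip_width: 0.0006
grip_force: 0.0
tool delta [ 0.0015  0.0375 -0.0033] rotvec [-0.0056 -0.0012  0.0003] in loader [-0.2575 -0.0015  0.0369] force [-0.47 -0.24  0.56] w 0.0006 t 3.1
```

View pics/s2.png

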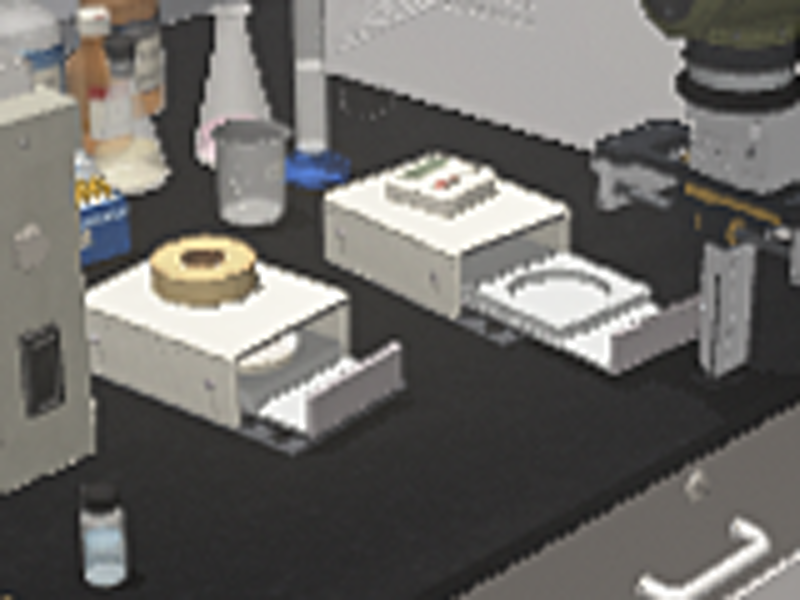

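The view shows the closed fingers at (727,310), just in front of lip_a, with everything else as it was. Now I'll push.

To row units: 0.015 m is 0.3, 0.01 m is 0.2.

```bash
python3 shift.py '[[[0.02,0.3,0],[0,0,0]],[[0,0.3,0],[0,0,0]],[[0,0.24,0],[0,0,0]],[[0,0.24,0],[0,0,0]],[[0,0.24,0],[0,0,0]],[[0,0.24,0],[0,0,0]],[[0,0.24,0],[0,0,0]],[[0,0.2,0],[0,0,0]],[[0,0.16,0],[0,0,0]],[[0,0,0],[0,0,0]]]'
python3 go.py a -.1355 0 .037
```

```text
time_s: 4.2
ee_pos: [0.5085, -0.0712, 0.0403]
eef_rot: [3.14, 0.0, 1.531]
force: [0.7, 0.7, -0.2]
grip_width: 0.0003
grip_force: 0.0
tool delta [0.0005 0.0111 0.0033] rotvec [0.0019 0.0002 0.0035] in loader [-0.1466 -0.0005  0.0403] force [ 0.67  0.72 -0.23] w 0.0003 t 4.2
```

To row units: 0.004 m is 0.08, 0.003 m is 0.06.

```bash
for i in 1 2; do :; done; python3 shift.py '[[[0,0.08,0],[0,0,0]],[[0,0.06,0],[0,0,0]],[[0,0,0],[0,0,0]]]'
python3 go.py a -.1355 0 .037; python3 shift.py '[[[0,0.04,0],[0,0,0]],[[0,0.04,0],[0,0,0]],[[0,0,0],[0,0,0]]]'
python3 go.py a -.1355 0 .037
```

```text
time_s: 4.5
ee_pos: [0.5146, -0.0713, 0.0395]
eef_rot: [3.141, 0.0, 1.532]
force: [-0.2, -0.1, 0.5]
grip_width: 0.0005
grip_force: 0.0
tool delta [0.0004 0.005  0.0025] rotvec [0.0003 0.     0.0037] in loader [-0.1405 -0.0004  0.0395] force [-0.17 -0.07  0.49] w 0.0005 t 4.5
time_s: 4.8
ee_pos: [0.5186, -0.0715, 0.0394]
eef_rot: [3.141, 0.0, 1.532]
force: [0.9, -0.1, 0.6]
grip_width: 0.0002
grip_force: 0.0
tool delta [0.0005 0.001  0.0024] rotvec [0.0002 0.     0.0038] in loader [-0.1365 -0.0005  0.0394] force [ 0.92 -0.09  0.57] w 0.0002 t 4.8
```

To row units: 0.002 m is 0.04, 0.001 m is 0.02.

```bash
python3 shift.py '[[[0,0.04,0],[0,0,0]],[[0,0.02,0],[0,0,0]],[[0,0,0],[0,0,0]]]'
python3 go.py a -.1355 0 .037; python3 shift.py '[[[0,0.04,0],[0,0,0]],[[0,0.02,0],[0,0,0]],[[0,0,0],[0,0,0]]]'
python3 go.py a -.1355 0 .037
```

```text
time_s: 5.1
ee_pos: [0.5205, -0.0716, 0.0393]
eef_rot: [-3.139, -0.0, 1.532]
force: [-9.4, -0.1, 6.9]
grip_width: 0.0007
grip_force: 4.7
tool delta [ 0.0004 -0.0008  0.0023] rotvec [-0.0028 -0.0002  0.0038] in loader [-0.1346 -0.0004  0.0393] force [-9.41 -0.52  6.88] w 0.0007 t 5.1
time_s: 5.4
ee_pos: [0.5207, -0.0715, 0.0392]
eef_rot: [-3.131, -0.001, 1.532]
force: [-33.7, 1.1, 25.2]
grip_width: 0.0003
grip_force: 16.8
tool delta [ 0.0004 -0.001   0.0022] rotvec [-0.0101 -0.0006  0.004 ] in loader [-0.1344 -0.0004  0.0392] force [-33.68  -0.36  25.21] w 0.0003 t 5.4
```

To row units: -0.04 m is -0.8, -0.03 m is -0.6, -0.07 rad / 1.5708 = -0.0446.

```bash
python3 shift.py '[[[0,-0.2,0],[0,0,0]],[[0,-0.4,0],[0,0,0]],[[0,-0.4,0],[0,0,0]],[[0,0,-0.6],[0,0,0]],[[0,0,-0.8],[0,0,0]],[[0,0,-0.8],[0,0,-0.0318]],[[0,0,0],[0,0,-0.0446]],[[0,0,0],[0,0,-0.0318]],[[0,0,0],[0,0,0]]]'
python3 go.py b -.097 0 .046
```

```text
time_s: 6.3
ee_pos: [0.4746, -0.0698, 0.1497]
eef_rot: [3.141, 0.0, 1.703]
force: [-0.0, 0.1, -0.1]
grip_width: 0.0006
grip_force: 0.0
tool delta [0.1845 0.1081 0.1038] rotvec [0.001  0.0003 0.003 ] in loader [-0.2047 -0.1848  0.1497] force [-0.02  0.1  -0.11] w 0.0006 t 6.3
```

To row units: 0.031 m is 0.62, 0.03 m is 0.6, 0.003 rad / 1.5708 = 0.0019.

```bash
python3 shift.py '[[[0.6,0.36,0],[0,0,0]],[[0.62,0.36,0],[0,0,0.0019]],[[0.62,0.36,0],[0,0,0]],[[0.62,0.36,0],[0,0,0]],[[0.62,0.36,0],[0,0,0]],[[0.62,0.36,0],[0,0,0]],[[0,0,0.6],[0,0,0]],[[0,0,0],[0,0,0]]]'
python3 go.py b -.097 0 .046
python3 - <<'E'
from station import ctrl
import cv2
im=ctrl.camera("scene")["pixels"]; cv2.imwrite("pics/s3.png",cv2.resize(im[140:260,180:340],None,fx=5,fy=5,interpolation=cv2.INTER_CUBIC))
E
```

```text
time_s: 7.1
ee_pos: [0.5561, 0.128, 0.1159]
eef_rot: [-3.136, 0.0, 1.699]
force: [-0.0, 0.3, -0.3]
grip_width: 0.0006
grip_force: 0.0
tool delta [-0.001   0.0018  0.0699] rotvec [-0.0058  0.0002 -0.0009] in loader [-0.0984  0.001   0.1159] force [ 0.01  0.28 -0.32] w 0.0006 t 7.1
```

View pics/s3.png

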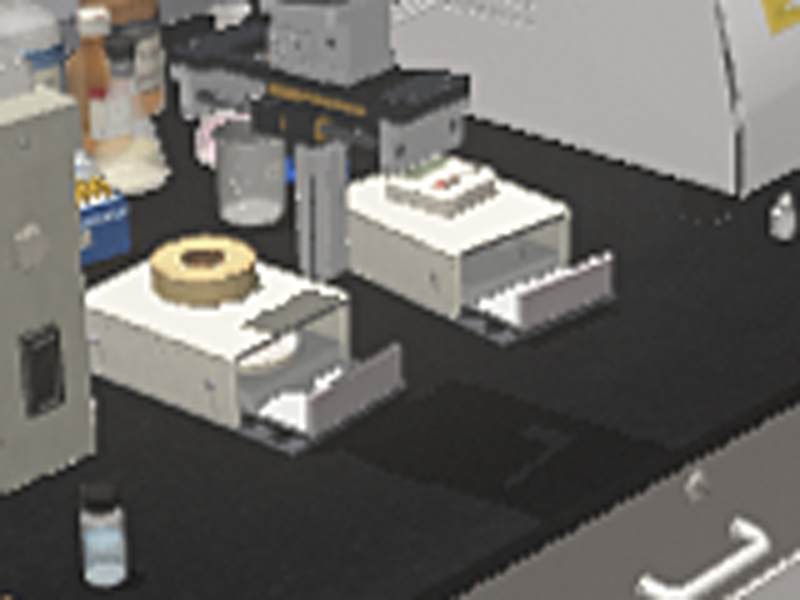

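Tray_a is now as far in as tray_b, with its lip at (565,290), and the timer and tape haven't moved. The fingertip, at (325,275), is above loader_b's pocket. Now I'll lower it.

To row units: 0.02 m is 0.4, 0.015 m is 0.3.

```bash
python3 shift.py '[[[-0.02,0.02,0.4],[0,0,0]],[[0,0,0.4],[0,0,0]],[[0,0,0.3],[0,0,0]],[[0,0,0],[0,0,0]]]'
python3 go.py b -.097 0 .046;python3 shift.py '[[[0,0,0.2],[0,0,0]],[[0,0,0.1],[0,0,0]],[[0,0,0],[0,0,0]]]'
python3 go.py b -.097 0 .046
python3 - <<'E'
from station import ctrl
import cv2
im=ctrl.camera("scene")["pixels"]; cv2.imwrite("pics/s4.png",cv2.resize(im[180:250,190:290],None,fx=7,fy=7,interpolation=cv2.INTER_CUBIC))
E
```

```text
time_s: 7.55
ee_pos: [0.5582, 0.1261, 0.0634]
eef_rot: [-3.139, 0.0, 1.698]
force: [-0.7, 0.2, 0.5]
grip_width: 0.0001
grip_force: 0.0
tool delta [ 0.0012 -0.0004  0.0174] rotvec [-0.0023  0.0001 -0.002 ] in loader [-0.0965 -0.0012  0.0634] force [-0.63  0.33  0.51] w 0.0001 t 7.55
time_s: 7.85
ee_pos: [0.5587, 0.1267, 0.0492]
eef_rot: [-3.141, -0.0, 1.699]
force: [-0.3, -0.3, -0.0]
grip_width: 0.0004
grip_force: 0.0
tool delta [ 0.0007 -0.001   0.0032] rotvec [-0.0005 -0.     -0.0009] in loader [-0.096  -0.0007  0.0492] force [-0.35 -0.31 -0.01] w 0.0004 t 7.85
```

View pics/s4.png

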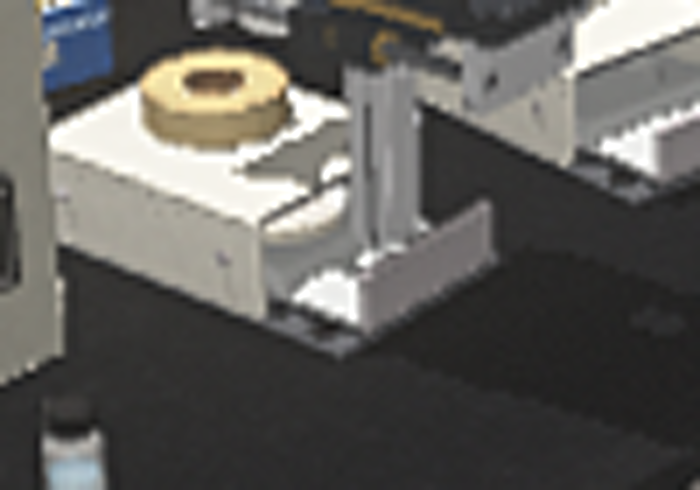

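The fingers are in the pocket behind lip_b, at (390,240), and touch nothing. Now I'll draw the tray out gently.

To row units: -0.008 m is -0.16, -0.007 m is -0.14.

```bash
python3 shift.py '[[[0,0,0.06],[0,0,0]],[[0,-0.06,0],[0,0,0]],[[0,-0.08,0],[0,0,0]],[[0,-0.1,0],[0,0,0]],[[0,-0.14,0],[0,0,0]],[[0,-0.16,0],[0,0,0]],[[0,-0.16,0],[0,0,0]],[[0,-0.16,0],[0,0,0]],[[0,-0.16,0],[0,0,0]],[[0,-0.16,0],[0,0,0]]]'
python3 go.py b -.2045 0 .046
```

```text
time_s: 8.9
ee_pos: [0.4997, 0.1191, 0.0466]
eef_rot: [3.141, -0.0, 1.699]
force: [2.3, -0.6, 1.0]
grip_width: 0.0005
grip_force: 1.0
tool delta [ 0.0006 -0.049   0.0005] rotvec [ 0.0002 -0.     -0.0008] in loader [-0.1555 -0.0006  0.0466] force [ 2.2  -0.88  1.05] w 0.0005 t 8.9
```

To row units: -0.008 m is -0.16, -0.007 m is -0.14.

```bash
python3 shift.py '[[[0,-0.16,0],[0,0,0]],[[0,-0.16,0],[0,0,0]],[[0,-0.14,0],[0,0,0]],[[0,-0.12,0],[0,0,0]],[[0,-0.1,0],[0,0,0]],[[0,-0.06,0],[0,0,0]],[[0,0,0],[0,0,0]]]'
python3 go.py b -.2045 0 .046
```

```text
time_s: 9.6
ee_pos: [0.4631, 0.1144, 0.0463]
eef_rot: [-3.141, -0.0, 1.699]
force: [-0.2, 0.6, 0.1]
grip_width: 0.0009
grip_force: 0.0
tool delta [ 0.0006 -0.0122  0.0003] rotvec [-0.0008 -0.     -0.0008] in loader [-0.1923 -0.0006  0.0463] force [-0.12  0.64  0.11] w 0.0009 t 9.6
```

To row units: -0.004 m is -0.08, -0.002 m is -0.04.

```bash
python3 shift.py '[[[0,-0.08,0],[0,0,0]],[[0,-0.08,0],[0,0,0]],[[0,-0.04,0],[0,0,0]],[[0,0,0],[0,0,0]]]'
python3 go.py b -.2045 0 .046;python3 shift.py '[[[0,-0.04,0],[0,0,0]],[[0,-0.02,0],[0,0,0]],[[0,0,0],[0,0,0]]]'
python3 go.py b -.2045 0 .046
```

```text
time_s: 10.0
ee_pos: [0.4533, 0.1131, 0.0464]
eef_rot: [-3.141, 0.0, 1.699]
force: [-0.8, -0.1, -0.3]
grip_width: 0.0003
grip_force: 0.0
tool delta [ 0.0006 -0.0023  0.0004] rotvec [-0.0006  0.     -0.0007] in loader [-0.2022 -0.0006  0.0464] force [-0.85 -0.01 -0.34] w 0.0003 t 10.0
time_s: 10.3
ee_pos: [0.451, 0.1128, 0.0465]
eef_rot: [3.141, -0.0, 1.699]
force: [3.6, 0.1, -2.8]
grip_width: 0.0007
grip_force: 1.9
tool delta [0.0006 0.0001 0.0005] rotvec [ 0.0008 -0.0001 -0.0008] in loader [-0.2046 -0.0006  0.0465] force [ 3.61 -0.38 -2.81] w 0.0007 t 10.3
```

To row units: -0.001 m is -0.02.

```bash
python3 shift.py '[[[0,-0.02,0],[0,0,0]],[[0,-0.02,0],[0,0,0]],[[0,0,0],[0,0,0]]]'
python3 go.py b -.2045 0 .046
```

```text
time_s: 10.6
ee_pos: [0.4508, 0.1128, 0.0468]
eef_rot: [3.136, -0.0, 1.699]
force: [16.2, 2.1, -12.1]
grip_width: 0.0007
grip_force: 8.4
tool delta [0.0006 0.0003 0.0008] rotvec [ 0.0055 -0.0002 -0.0009] in loader [-0.2048 -0.0006  0.0468] force [ 16.37   0.02 -12.1 ] w 0.0007 t 10.6
```

The tray is at its stop. I'll ease off the lip, lift straight out and move aside.

To row units: -0.04 m is -0.8, -0.03 m is -0.6.

```bash
python3 shift.py '[[[0,0.12,0],[0,0,0]],[[0,0.08,0],[0,0,0]],[[0,0,0],[0,0,0]],[[0,0,-0.4],[0,0,0]],[[0,0,-0.6],[0,0,0]],[[0,0,-0.8],[0,0,0]],[[0,0,-0.8],[0,0,0]],[[0,0,-0.8],[0,0,0]],[[0,-0.6,-0.6],[0,0,0]],[[0,0,0],[0,0,0]]]'
python3 shift.py '[[[-0.8,0,0],[0,0,0]],[[-0.8,0,0],[0,0,0]],[[-0.8,0,0],[0,0,0]],[[-0.8,0,0],[0,0,0]],[[-0.8,0,0],[0,0,0]],[[-0.8,0,0],[0,0,0]],[[-0.8,0,0],[0,0,0]],[[-0.8,0,0],[0,0,0]],[[0,0,0],[0,0,0]]]'
python3 - <<'E'
from station import ctrl
import cv2
im=ctrl.camera("scene")["pixels"]; cv2.imwrite("pics/s5.png",cv2.resize(im[140:260,180:340],None,fx=5,fy=5,interpolation=cv2.INTER_CUBIC))
im=ctrl.camera("top")["pixels"]
cv2.imwrite("pics/t5.png",cv2.resize(im[150:240,205:315],None,fx=6,fy=6,interpolation=cv2.INTER_CUBIC))
E
```

```text
time_s: 11.6
ee_pos: [0.4281, 0.11, 0.2502]
eef_rot: [3.136, -0.0, 1.699]
force: [0.4, -0.2, -0.5]
grip_width: 0.0006
grip_force: 0.0
time_s: 12.5
ee_pos: [0.4695, -0.2108, 0.2447]
eef_rot: [-3.139, -0.001, 1.695]
force: [0.3, 0.7, -0.1]
grip_width: 0.0006
grip_force: 0.0
```

View pics/s5.png

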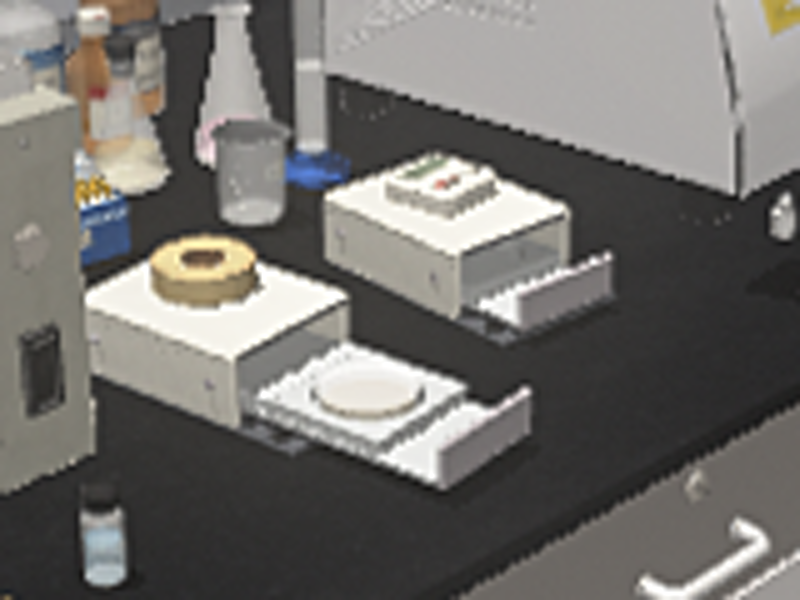

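View pics/t5.png

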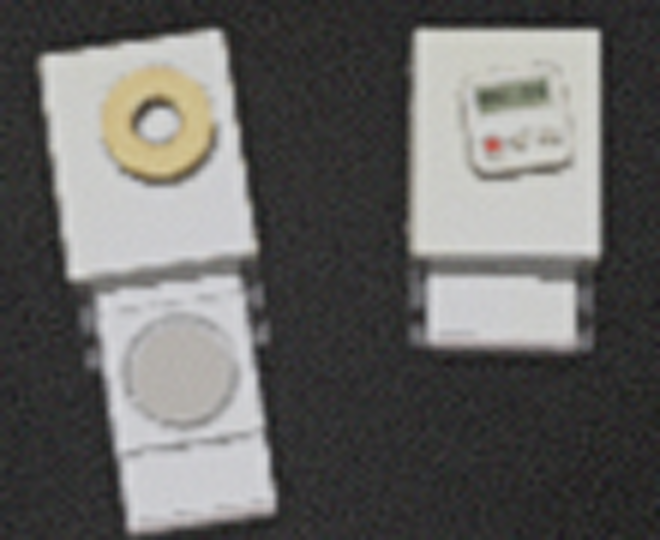

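Tray_a is home, with its lip at y≈345 in the top crop. Tray_b is fully out, with its lip at about (200,522), and the dish is flat in its recess at (182,370). The other things in view haven't moved.

```bash
python3 -c "
from station import ctrl
print(ctrl.get_obs()['joint_vel']); print(ctrl.hand_in())"
```

```text
[ 0.03202991 -0.02683573  0.01479793  0.000805    0.0028083   0.00736595]
the job is handed in; nothing more can be done
None
```

I pushed loader_a's tray fully home, then drew loader_b's tray out to its stop with the dish flat in its recess, and handed the job in at about 12.6 s with the arm clear of everything.

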